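# Put the spice jar away and hasp the box shut

### The job

Put the short screw-capped jar away in the wooden box: set it down gently, standing upright on the floor of the box beside the can that is already there. Then shut the lid fully and, after that, swing the hasp forward until it lies fully down over the staple on the front ledge. Leave the other things where they stand.

Things in the scene. Friction and masses are not known exactly. Their poses are not given: they have to be found in the camera images.
- box: Heavy wooden box that cannot be moved, 220 (x) x 280 (y) x 120 mm high. Origin: centre of the underside; its -x side is the front, nearer the robot; z up. The front 88 mm (x from -110 to -22 mm) is a solid ledge, top at z = 120 mm, which carries the staple. Behind it is the compartment: x from -22 to +102 mm, y from -132 to +132 mm, floor at z = 8 mm, rim at z = 110 mm. The lid closes the compartment and then lies level with the ledge.
- compartment_floor (a point): Centre of the compartment's floor, at (40, 0, 8) mm in the box's frame.
- staple_top (a point): Top of the staple (the lid's catch): an upright loop of 5 mm steel bar, fixed at the middle of the ledge, at x = -45 mm of the box, 25 mm long along the box's x, 5 mm wide, 19.5 mm above the ledge. This point is the middle of its highest edge.
- lid (a joint): Lid angle, rad: 0 shut, grows as it opens; pi/2 stands upright; stop at 1.75. Wooden board 130 (from the hinge to the free edge) x 280 x 10 mm, hinged along the box's y on its far rim. Stiff hinge (about 0.4 N m): stays where it is left; a push of about 4 N at 105 mm from the hinge moves it. It starts standing about upright (1.4 to 1.65).
- lid_hinge (a point): Middle of the lid's hinge axis, at (110, 0, 110) mm in the box's frame. Axis along the box's y. The lid's underside passes through this axis, its outer face is 10 mm away.
- lid_edge (a point): Middle of the lid's free edge on the outer face, 130 mm from the hinge. Moves with the lid; axes are the lid's (the same as the box's when shut, z out of the outer face).
- hasp (a joint): Hasp angle against the lid, rad: 0 lies flat forward, over the ledge with the staple standing up through its slot (fully home, its stop); pi/2 stands square off the lid; greater is folded back over the lid, stop at 2.8. It starts folded back (2.0 to 2.6), off the outer face, and keeps its angle when the lid is moved. Stiff hinge (about 0.06 N m): stays where it is left, a push of 1 to 2 N near its end swings it.
- hasp_hinge (a point): Middle of the hasp's hinge axis (along the box's y), on the lid's outer face at the middle of its width, 116 mm from the lid's hinge and 5 mm out of the face; with the lid shut at (-6, 0, 125) mm in the box's frame.
- hasp_tip (a point): Middle of the hasp's free end, 77 mm from its hinge. The hasp is a steel plate 34 mm wide, 4 thick, with a slot 14 mm wide from 22 to 56 mm from its hinge; the last 21 mm before the end are solid and lie in front of the staple when it is home.
- jar: The jar to put away: the SHORT screw-capped glass jar, 48 mm across, 72 mm tall, 0.11 to 0.21 kg, standing on the counter beside the box on one side or the other. Origin: centre of the underside; z is its axis. The tall jar of the same width stands on the other side.
- tin: Bystander: can 56 mm across, 66 tall, already standing in the box's compartment towards its +y end, about 90 mm from the middle. Origin: centre of the underside. It stays there.
- tall_jar: Bystander: screw-capped glass jar 48 mm across like the one to put away, but 125 mm tall. Origin: centre of the underside.
- mug: Bystander: mug 82 mm across, 95 tall, handle to its +y. Origin: centre of the underside.
- bowl: Bystander: bowl 140 mm across, 55 tall. Origin: centre of the underside.
- wine: Bystander: wine bottle 74 mm across, 290 tall. Origin: centre of the underside.
- oil: Bystander: oil bottle 60 mm across, 200 tall. Origin: centre of the underside.
- spoon: Bystander: long wooden spoon lying on a chopping board behind the box along its own x, handle to -x. Origin: centre of the underside.
Things that resemble listed ones, but are neither listed nor needed, are in the scene too. Leave any blue, purple or yellow look-alike of the jar alone.

How it is judged (in metres and radians):
On the way, in this order (a step that is already met when the one before it is completed fails the run):
1. the short jar stands upright on the floor of the box, released, with the lid still open (x of jar in the frame of box between -0.022 and 0.102 m and y of jar in the frame of box between -0.132 and 0.132 m and z of jar in the frame of box below 0.013 m and angle between jar's own z axis and vertical below 0.15 rad and contact force between the fingers and jar below 0.1 N and linear speed of jar below 0.03 m/s and value of joint lid above 0.8 rad), for 0.2 s.
2. the lid is shut with the jar inside, the hasp still off the staple (x of jar in the frame of box between -0.022 and 0.102 m and y of jar in the frame of box between -0.132 and 0.132 m and z of jar in the frame of box below 0.013 m and angle between jar's own z axis and vertical below 0.15 rad and contact force between the fingers and jar below 0.1 N and linear speed of jar below 0.03 m/s and value of joint lid below 0.05 rad and value of joint hasp above 0.5 rad), for 0.1 s.
3. the hasp lies down over the staple (value of joint lid below 0.05 rad and value of joint hasp below 0.1 rad), for 0.2 s.
At the end, for the whole second after the job is handed in: The short jar stands upright (within 0.15 rad), at rest on the floor of the box's compartment, the can still upright in it; the lid is shut (joint under 0.05 rad) and the hasp lies over the staple (joint under 0.10 rad) (all of step 3 and x of jar in the frame of box between -0.022 and 0.102 m and y of jar in the frame of box between -0.132 and 0.132 m and z of jar in the frame of box below 0.013 m and angle between each of jar, tin's own z axis and vertical below 0.15 rad and contact force between the fingers and jar below 0.1 N and linear speed of jar below 0.03 m/s); the robot touches nothing.
It fails at once if a bystander on the counter was moved by more than 4 cm (distance of any of tall_jar, mug, bowl, wine, oil, spoon from where it was at the start of the episode above 0.04 m).
It fails at once if the can in the box was moved by more than 4 cm or tipped (distance of tin from where it was at the start of the episode above 0.04 m or angle between tin's own z axis and vertical above 0.5 rad).
It fails at once if the jar was dropped or thrown (faster than 0.6 m/s out of the fingers) (contact force between the fingers and jar below 0.1 N and linear speed of jar above 0.6 m/s).
It also fails if it takes over 69 s, if anything falls off the work surface, if the arm or the gripper's body presses on something with over 40 N, if the wrist force passes 120 N, or if a joint passes its speed limit or range.

### The arm

A 6-joint arm with a two-finger parallel gripper is mounted at the origin on the work surface. World frame = base frame: x ahead of the robot, y to its left, z up, the work surface at z = 0. Lengths are in m, angles in degrees, forces in N, time in s.
With the tool pointing down it reaches from about 0.325 to 0.775 m from the base axis. Payload 5.5 kg.
Tool frame: the origin (TCP) lies at the very end of the fingers, on their centre line; the grasp point (between the pads) lies arm.grip_point_offset behind it (arm.grip_point_offset is the distance from the TCP to the grasp point, in m); z points along the fingers, y is the line along which they close (so a half turn about z gives the same grasp; the last joint's range is limited). The gripper opens to 88 mm and grips with 3 to 60 N. Pads are 20 mm wide; open, the fingers measure 115 mm over their backs; the gripper's body (75 mm by 178 mm) begins 61 mm behind the grasp point.
Start: joints at [63.673, 5.22, 70.514, -0, 104.267, -3.249], TCP at [0.235, 0.552, 0.223] pointing down, gripper open.
Joint ranges: [-164.24, 164.24], [-49.07, 125.15], [9.68, 141.18], [-86.29, 266.29], [3.28, 154.24], [-151.56, 151.56]. Speed limits (degrees/s): [147.25, 147.25, 172.46, 180, 180, 180].

### API

Orientations are given as a 3x3 rotation matrix whose columns are the frame's x, y, z axes.
In Python, from bench import readout, cams, workorder, arm gives the robot as it stands. The module is installed in compiled form; this text tells all that it offers.
- The arm moves only by the tool arm_command, never from a script. Its argument "rows" is a list of rows, each a list of 5 numbers: the opening in per cent of the stroke, from 0 (shut) to 100 (fully open), then the shift along the tool's x, y, z in mm, then the turn about the tool's z in degrees. In form: [[hand, x, y, z, spin], ...]. A call has exactly 8 rows; each row is the pose to reach, as a shift and turn from the pose commanded when the call began, along the tool's axes at that moment; what a row does not reach only later rows make up. A row lasts 1/8 s, in which the tool goes at most 62.5 mm and 10.7 degrees, less where a joint would pass 70% of its speed; a pose out of reach is approached as far as the arm can. A call with a gripper value outside its range is refused whole. The fingers move at their own pace and stop on an object; the grip force is fixed at half the most. Time passes only in rows, so rows that repeat a pose let the fingers close, or fill a call up. It gives the time, the measured TCP pose, the force, the opening and the grip force at its end, in the units of the state.
- readout.sense(): the state, without advancing time (a new reading comes with each control period).
- cams.snapshot(name): name is "scene" or "top" or "wrist"; returns a dict with "pixels" (480x640x3 uint8, blue, green, red), "vfov" (degrees; the focal length in pixels is half the picture's height over the tangent of half this angle, whatever the lens; pixels are square), "cx", "cy" (the principal point, pixels), "camera_from_world" (4x4, takes a point from world to camera coordinates). Camera axes: x right, y down, z forward; pixel columns grow to the right and rows downward; lengths in m; the calibration is good to about 2 mm. The wrist camera is an equidistant fisheye: a pixel r from the principal point sees the ray r / f radians off the axis. A picture is of the moment at which its call begins. There is no depth.
- workorder.job_done(): hands the job in; it is judged then, once.
The state is a dict: "clock": time; "joint_pos": joint angles; "joint_vel": joint speeds; "tau": joint torques, N m; "eef_pos": TCP position; "orientation": TCP orientation; "ft_force": force on the tool from outside, world axes, zero at the start; "wrist_torque": the same for the moment, N m; "width": finger opening in m; "gripper_force": force on a finger pad.
Only numpy, scipy, OpenCV 4.12 (cv2) and the standard library are available. Lean on these libraries where they do the work, as an engineer would, in place of code of your own. Each camera call takes 0.05 s, during which the arm holds its last target. There are 200 camera calls.

## Working session

There is one attempt and no reset: what is moved stays moved. The work goes in short steps, Python scripts to look and compute and a tool call to move; the robot and the scene stay as the last step left them, time stands still between calls to the robot, and variables do not carry over. Pictures are saved under pics/ and viewed, at most 12 in all, crops included, and the job is handed in when it is done.

Besides the shell and the picture viewer there is one more tool, called after "Request:" as a command line: name --pt "numbers of a row" for each row, then --argument value for the rest. arm_command: Moves the arm, as the interface text tells. Its arguments: {"type":"object","properties":{"rows":{"type":"array","items":{"type":"array","items":{"type":"number"}}}},"required":["rows"]}

```bash
mkdir -p pics
cat > h.py <<'E'
import numpy as np, cv2
from bench import readout, cams, workorder, arm
def snap(n):
    s=cams.snapshot(n); s['f']=240/np.tan(np.radians(s['vfov']/2)); return s
def ray(s,u,v):
    T=np.array(s['camera_from_world']); d=np.array([(u-s['cx'])/s['f'],(v-s['cy'])/s['f'],1.])
    return -T[:3,:3].T@T[:3,3], T[:3,:3].T@d
def onz(s,u,v,z):
    o,d=ray(s,u,v); return o+d*(z-o[2])/d[2]
def proj(s,p):
    T=np.array(s['camera_from_world']); c=T[:3,:3]@np.array(p)+T[:3,3]
    return c[0]/c[2]*s['f']+s['cx'], c[1]/c[2]*s['f']+s['cy']
E
python3 - <<'E'
from h import *
print(arm.grip_point_offset, readout.sense())
for n in ('scene','top'):
    s=snap(n); cv2.imwrite(f'pics/{n}0.png',s['pixels']); np.save(f'pics/{n}0.npy',s,allow_pickle=True)
    print(n,s['f'],ray(s,320,240), s['cx'],s['cy'])
E
```

```text
0.0187 {'clock': 0.0, 'joint_pos': array([ 6.36736746e+01,  5.26206037e+00,  7.05820745e+01,  4.73989472e-04,
        1.04264743e+02, -3.24914207e+00]), 'joint_vel': array([-0.0475855 ,  0.09002547, -0.01310005,  0.07845605, -0.00385044,
       -0.04144038]), 'tau': array([ 1.11369529e-03, -4.46470714e+01, -4.06430054e+01,  6.99698576e-02,
        2.96071626e-02, -1.13758592e-04]), 'eef_pos': array([0.2350577 , 0.55172563, 0.22151589]), 'orientation': array([[-9.19978410e-01,  3.91968115e-01, -8.49924319e-04],
       [ 3.91969019e-01,  9.19976847e-01, -1.69962506e-03],
       [ 1.15711863e-04, -1.89676237e-03, -9.99998194e-01]]), 'ft_force': array([ 0.55502832, -0.07931331, -0.21854495]), 'wrist_torque': array([ 0.013691  , -0.00569622, -0.02101782]), 'gripper_force': 0.0, 'width': 0.08767145296881397}
scene 452.1834372912459 (array([1.02983083, 0.43843803, 0.94038273]), array([-0.48460338, -0.42129296, -0.76675717])) 313.78330745675567 243.375896311604
top 524.6307410634101 (array([ 0.3162081 , -0.02017497,  1.3571523 ]), array([ 0.18092521, -0.00312118, -0.983606  ])) 321.66939193784657 247.6804017420455
```

View pics/scene0.png

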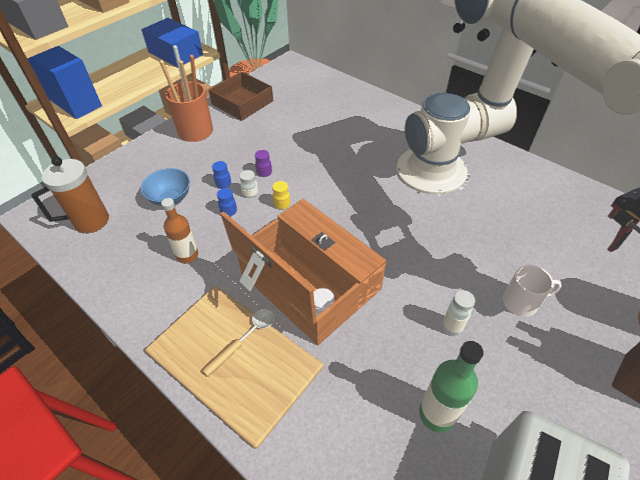

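View pics/top0.png

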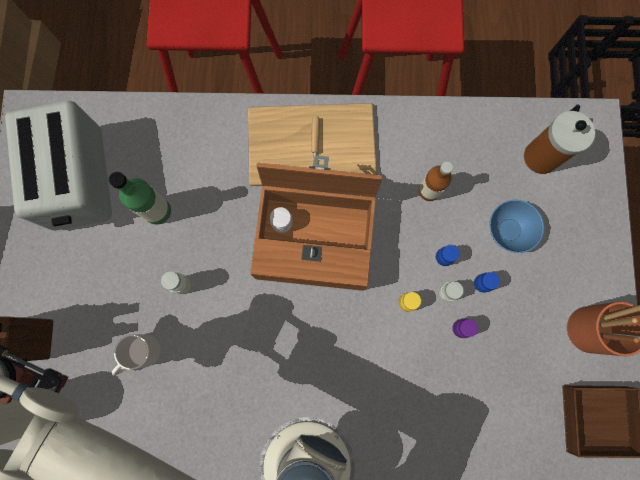

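The top view (up = +x, left = +y) shows the box at about (315,230) with its lid upright and the can at (281,218). There are two white-capped jars. One is at top (172,282) / scene (459,312) and looks tall. The other is at top (452,290) / scene (248,183), looks short, and stands among two blue, a yellow and a purple look-alike. I take the short one at (452,290) and will confirm it with a crop while measuring.

Run:
```python
from h import *
t=np.load('pics/top0.npy',allow_pickle=True).item(); s=np.load('pics/scene0.npy',allow_pickle=True).item()
a=cv2.resize(t['pixels'][225:350,370:530],(640,500)[:2],interpolation=2)[:, :640]
b=cv2.resize(s['pixels'][140:225,200:300],(0,0),fx=5,fy=5,interpolation=2)
c=np.zeros((500,800,3),np.uint8); c[:,:400]=cv2.resize(a,(400,312))[:0].sum() if 0 else 0
c[:312,:400]=cv2.resize(a,(400,312)); bb=cv2.resize(b,(400,340)); c[:340,400:]=bb
d=cv2.resize(t['pixels'][150:300,240:390],(0,0),fx=2.6,fy=1.2) if 0 else cv2.resize(s['pixels'][280:340,430:480],(130,156)); c[344:500,400:530]=d
cv2.imwrite('pics/crop1.png',c)
# masks
hsv=cv2.cvtColor(t['pixels'],cv2.COLOR_BGR2HSV)
def comps(m,name,amin=40):
    n,l,st,ce=cv2.connectedComponentsWithStats(m.astype(np.uint8))
    for i in range(1,n):
        if st[i,4]>amin: print(name,st[i],ce[i].round(1), 'z.072',onz(t,*ce[i],.072)[:2].round(3))
H,S,V=hsv[...,0],hsv[...,1],hsv[...,2]
R=np.zeros(H.shape,bool);R[225:350,380:520]=1
comps((S>120)&R,'col'); 
comps((S<35)&(V>195)&(np.arange(640)>150)[None]&(np.arange(640)<480)[None]&(np.arange(480)>195)[:,None]&(np.arange(480)<320)[:,None],'white')
# box ledge
for n,uv in dict(fl=(252,279),fr=(366,289)).items(): print(n,onz(t,*uv,.12))
m=((H>3)&(H<16)&(S>90)&(V>90)).astype(np.uint8); m[:, :240]=0;m[:,390:]=0; m[:160]=0; m[300:]=0
cs=max(cv2.findContours(m,0,2)[0],key=cv2.contourArea)
print(cv2.approxPolyDP(cs,4,True)[:,0].tolist())
```

```text
col [436 245  23  21 366] [447.2 255. ] z.072 [ 0.519 -0.341]
col [474 272  26  20 402] [486.7 281.7] z.072 [ 0.453 -0.436]
col [399 292  22  20 343] [409.5 301.2] z.072 [ 0.403 -0.245]
col [453 319  25  19 367] [464.9 328. ] z.072 [ 0.34  -0.379]
white [273 208  17  19 266] [280.7 217. ] z.072 [0.61  0.075]
fl [0.44793045 0.13559835 0.12      ]
fr [ 0.42751888 -0.13413597  0.12      ]
[[257, 163], [262, 188], [251, 274], [293, 278], [277, 281], [320, 281], [315, 285], [366, 286], [375, 194], [318, 189], [356, 186], [353, 190], [361, 191], [367, 184], [375, 192], [369, 189], [379, 183], [350, 180], [358, 182], [349, 185], [345, 179], [318, 178], [331, 179], [325, 185], [269, 181], [259, 173], [273, 173], [257, 168], [353, 178], [381, 175]]
```

View pics/crop1.png

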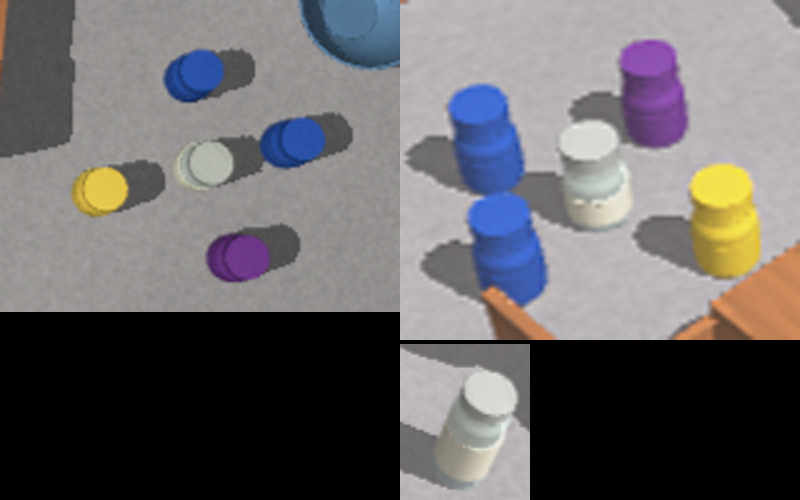

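The crop confirms it. The white-capped jar at top (454,290) / scene (247,175) is squat, the same height as its coloured neighbours. The one at scene (459,312) is clearly the tall jar.

Run:
```python
from h import *
t=np.load('pics/top0.npy',allow_pickle=True).item(); s=np.load('pics/scene0.npy',allow_pickle=True).item()
def tri(a,b):
    o1,d1=ray(t,*a);o2,d2=ray(s,*b)
    k=np.linalg.lstsq(np.c_[d1,-d2],o2-o1,rcond=None)[0]
    p,q=o1+k[0]*d1,o2+k[1]*d2; return ((p+q)/2).round(4),np.linalg.norm(p-q).round(4)
print('jar tri',tri((454.4,290.2),(247.5,175.3)), onz(t,454.4,290.2,.072), onz(s,247.5,175.3,.072))
for n,p in dict(b1=(450.8,253.8),b2=(491.2,280.2),y=(412.4,300.2),p=(467.6,327.4)).items(): print(n,onz(t,*p,.072).round(3))
for n,p in dict(fl=(251.5,277.5),fr=(366,288.5)).items(): print(n,onz(t,*p,.12).round(4))
for n,p in dict(fr=(303,199.5),fl=(385.5,262.5)).items(): print('scene',n,onz(s,*p,.12).round(4))
print('lid top edge',[tri(a,b)[0] for a,b in [((257.5,163),(318.5,341)),((381,175),(223,212))]])
print('tin',onz(t,280.7,217,.074),onz(s,322,298,.074))
R=readout.sense(); g=onz(t,454.4,290.2,.072)-R['eef_pos']; print('tool shift',R['orientation'].T@g*1000)
# sharper front edge: brown/grey transition along columns in top
hsv=cv2.cvtColor(t['pixels'],cv2.COLOR_BGR2HSV); S=hsv[...,1]>90
pts=[(u,max(v for v in range(255,300) if S[v,u])+.5) for u in range(260,362)]
vx,vy,x0,y0=cv2.fitLine(np.float32(pts),cv2.DIST_HUBER,0,.01,.01).ravel()
a=onz(t,255,y0+(255-x0)*vy/vx,.12);b=onz(t,363,y0+(363-x0)*vy/vx,.12); print('edge',a,b,'yaw',np.degrees(np.arctan2(-(a-b)[0],(a-b)[1])))
```

```text
jar tri (array([ 0.4309, -0.3552,  0.0712]), np.float64(0.0022)) [ 0.43151377 -0.35581902  0.072     ] [ 0.43097197 -0.35336734  0.072     ]
b1 [ 0.522 -0.35   0.072]
b2 [ 0.457 -0.448  0.072]
y [ 0.406 -0.252  0.072]
p [ 0.342 -0.385  0.072]
fl [0.4515 0.1369 0.12  ]
fr [ 0.4287 -0.1341  0.12  ]
scene fr [ 0.4365 -0.1333  0.12  ]
scene fl [0.4664 0.1443 0.12  ]
lid top edge [array([0.7234, 0.1441, 0.1251]), array([ 0.6658, -0.1541,  0.2457])]
tin [0.60949987 0.07482955 0.074     ] [0.60932463 0.07672665 0.074     ]
tool shift [-536.50368011 -757.62641172  150.92202848]
edge [0.44874972 0.12853494 0.12      ] [ 0.4249026  -0.12704124  0.12      ] yaw -5.33067902104781
```

Request:
arm_command --pt "80 -35 -50 0 0" --pt "80 -70 -100 0 0" --pt "80 -105 -150 0 0" --pt "80 -140 -200 0 0" --pt "80 -175 -250 0 0" --pt "80 -210 -300 0 0" --pt "80 -245 -345 0 0" --pt "80 -268 -379 0 0"

```text
clock: 1.1
eef_pos: [0.3332, 0.0962, 0.2224]
orientation: [[-0.919, 0.393, 0.0], [0.393, 0.919, -0.0], [-0.0, -0.0, -1.0]]
ft_force: [0.7, -0.2, 0.3]
width: 0.0705
gripper_force: 0.0
```

Request:
arm_command --pt "80 -35 -50 0 0" --pt "80 -70 -100 0 0" --pt "80 -105 -150 0 0" --pt "80 -140 -200 0 0" --pt "80 -180 -255 0 0" --pt "80 -220 -310 0 0" --pt "80 -268 -379 0 0" --pt "80 -268 -379 0 0"

```text
clock: 2.1
eef_pos: [0.4307, -0.3581, 0.221]
orientation: [[-0.919, 0.394, -0.002], [0.394, 0.919, 0.001], [0.002, 0.0, -1.0]]
ft_force: [0.2, 0.2, -1.1]
width: 0.0705
gripper_force: 0.0
```

Run:
```python
from h import *
r=readout.sense(); print(r['clock'],r['eef_pos'],r['joint_pos'],r['orientation'],r['width'])
w=snap('wrist'); p=w['pixels']; cv2.imwrite('pics/w1.png',p); np.save('pics/w1.npy',w,allow_pickle=True)
```

```text
2.1 [ 0.43073751 -0.3581499   0.22104388] [-4.32124356e+01 -8.38475755e-01  7.68855820e+01 -1.66668385e-02
  1.04080202e+02 -1.10001763e+02] [[-9.19032193e-01  3.94178313e-01 -1.81259704e-03]
 [ 3.94176428e-01  9.19033847e-01  1.31574746e-03]
 [ 2.18447715e-03  4.94731246e-04 -9.99997492e-01]] 0.07050937135374867
```

View pics/w1.png

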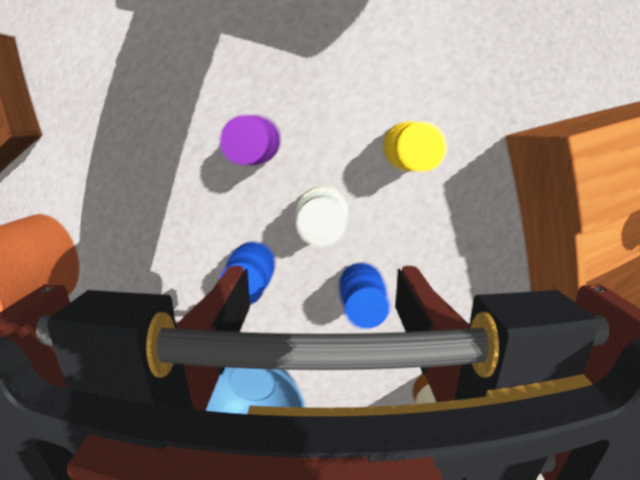

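The wrist view shows the white cap at (322,217), clear of all four neighbours, and the fingers open at the bottom of the picture.

```bash
cat >> h.py <<'E'
def fonz(s,u,v,z):
    T=np.array(s['camera_from_world']); a=np.array([u-s['cx'],v-s['cy']]); r=np.hypot(*a); th=r/s['f']
    d=T[:3,:3].T@np.r_[a/max(r,1e-9)*np.sin(th),np.cos(th)]; o=-T[:3,:3].T@T[:3,3]
    return o+d*(z-o[2])/d[2]
E
python3 - <<'E'
from h import *
w=np.load('pics/w1.npy',allow_pickle=True).item()
h=cv2.cvtColor(w['pixels'],cv2.COLOR_BGR2HSV)
print(fonz(w,322,219,.072), [fonz(w,*p,.072).round(3) for p in [(250,139),(420,147),(364,305)]], fonz(w,569,137,.12),fonz(w,580,235,.12))
E
```

```text
[ 0.42959756 -0.35729859  0.072     ] [array([ 0.342, -0.386,  0.072]), array([ 0.405, -0.256,  0.072]), array([ 0.519, -0.354,  0.072])] [ 0.4351758  -0.13874049  0.12      ] [ 0.52083611 -0.15000168  0.12      ]
```

Request:
arm_command --pt "80 0 0 30 0" --pt "80 0 0 60 0" --pt "80 0 0 90 0" --pt "80 0 0 120 0" --pt "80 0 0 145 0" --pt "80 0 0 165 0" --pt "80 0 0 180 0" --pt "80 0 0 190 0"

```text
clock: 3.15
eef_pos: [0.4312, -0.3554, 0.032]
orientation: [[-0.92, 0.392, -0.0], [0.392, 0.92, 0.0], [0.0, 0.0, -1.0]]
ft_force: [0.8, -1.0, -0.8]
width: 0.0704
gripper_force: 0.0
```

Request:
arm_command --pt "80 0 0 0 0" --pt "60 0 0 0 0" --pt "45 0 0 0 0" --pt "30 0 0 0 0" --pt "30 0 0 0 0" --pt "30 0 0 0 0" --pt "30 0 0 0 0" --pt "30 0 0 0 0"

```text
clock: 4.15
eef_pos: [0.4314, -0.3561, 0.0335]
orientation: [[-0.92, 0.392, 0.001], [0.392, 0.92, -0.001], [-0.001, -0.001, -1.0]]
ft_force: [-0.3, -2.5, 5.1]
width: 0.0466
gripper_force: 30.0
```

Request:
arm_command --pt "30 0 0 -10 0" --pt "30 0 0 -30 0" --pt "30 0 0 -60 0" --pt "30 0 0 -95 -3" --pt "30 0 0 -130 -7" --pt "30 0 0 -160 -11" --pt "30 0 0 -180 -15" --pt "30 0 0 -190 -17"

```text
clock: 5.15
eef_pos: [0.4315, -0.3554, 0.225]
orientation: [[-0.995, 0.104, 0.002], [0.104, 0.995, -0.001], [-0.002, -0.001, -1.0]]
ft_force: [0.7, -0.6, -2.0]
width: 0.047
gripper_force: 30.0
```

Run:
```python
from h import *
r=readout.sense(); print(r['clock'],r['eef_pos'],r['width'],r['ft_force'],r['orientation'])
w=snap('wrist')
cv2.imwrite('pics/w2.png',w['pixels'])
print(r['orientation'].T@(np.array([.591,-.049,.2235])-r['eef_pos'])*1000)
```

```text
5.15 [ 0.43145743 -0.35544271  0.2249645 ] 0.04695632395376466 [ 0.65550109 -0.62953455 -1.98807701] [[-0.99452742  0.10445892  0.00188205]
 [ 0.10445639  0.99452849 -0.00139617]
 [-0.00201759 -0.00119193 -0.99999725]]
[-126.65660389  321.43339026    1.33691952]
```

View pics/w2.png

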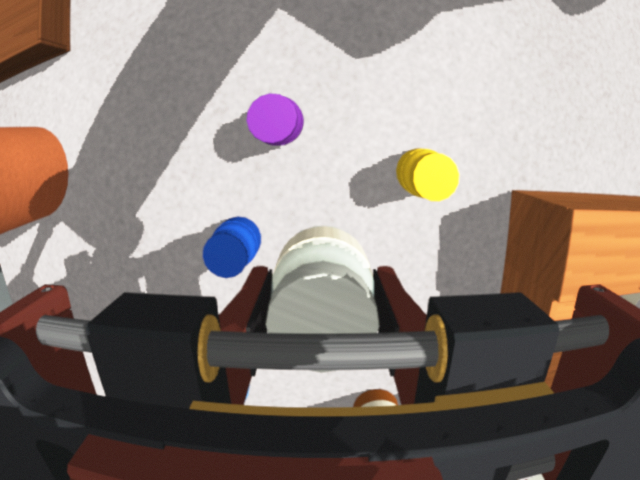

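The jar is gripped upright at (325,290) and has lifted clear of the counter. Next I move it over the compartment.

Request:
arm_command --pt "30 -12 30 0 0" --pt "30 -30 75 0 0" --pt "30 -50 125 0 0" --pt "30 -70 175 0 0" --pt "30 -90 225 0 0" --pt "30 -108 275 0 0" --pt "30 -122 308 0 0" --pt "30 -127 321 0 0"

```text
clock: 6.2
eef_pos: [0.5916, -0.0477, 0.2214]
orientation: [[-0.995, 0.104, -0.002], [0.104, 0.995, 0.001], [0.002, 0.0, -1.0]]
ft_force: [-0.7, -0.8, -1.9]
width: 0.0469
gripper_force: 30.0
```

Run:
```python
from h import *
r=readout.sense(); print(r['clock'],r['eef_pos'],r['width'],r['orientation'][:,1])
w=snap('wrist'); t=snap('top'); np.save('pics/w3.npy',w,allow_pickle=True); np.save('pics/t3.npy',t,allow_pickle=True)
c=np.hstack([cv2.resize(w['pixels'],(480,360)),cv2.resize(t['pixels'][140:300,240:382],(320,360))]); cv2.imwrite('pics/c3.png',c)
```

```text
6.2 [ 0.59164601 -0.04769651  0.2213947 ] 0.04687268859399675 [1.04024914e-01 9.94574641e-01 3.17502615e-04]
```

View pics/c3.png

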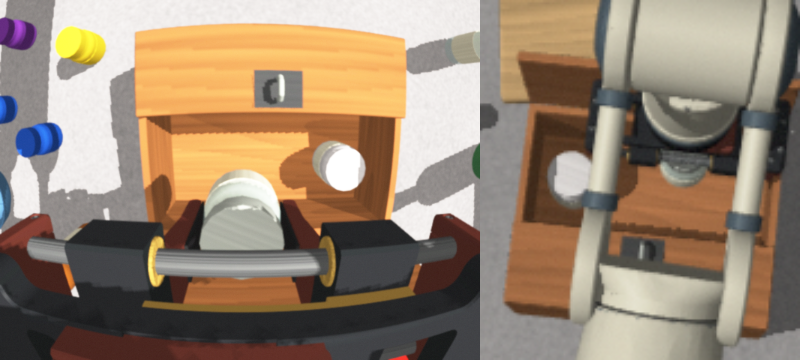

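The wrist view (shown at 0.75 scale) shows the jar over the compartment beside the can at (340,165), with the staple at (280,88). From this I refine the box frame.

Run:
```python
from h import *
w=np.load('pics/w3.npy',allow_pickle=True).item()
k=4/3
for n,p,z in [('fr',(136,33),.12),('fl',(404,40),.12),('rr',(137,116),.12),('rl',(401,114),.12),('stap',(281,76),.1395),('stap2',(282,101),.1395),('tin',(344,166),.074)]: print(n,fonz(w,p[0]*k,p[1]*k,z).round(4))
```

```text
fr [ 0.4366 -0.1358  0.12  ]
fl [0.4625 0.1388 0.12  ]
rr [ 0.5206 -0.1437  0.12  ]
rl [0.5427 0.1264 0.12  ]
stap [ 0.5016 -0.0037  0.1395]
stap2 [ 0.5237 -0.005   0.1395]
tin [0.6043 0.0738 0.074 ]
```

Request:
arm_command --pt "30 0 0 25 0" --pt "30 0 0 55 0" --pt "30 0 0 85 0" --pt "30 0 0 115 0" --pt "30 0 0 140 0" --pt "30 0 0 158 0" --pt "30 0 0 168 0" --pt "30 0 0 174 0"

```text
clock: 7.3
eef_pos: [0.5915, -0.0501, 0.0487]
orientation: [[-0.994, 0.106, 0.0], [0.106, 0.994, -0.0], [-0.0, -0.0, -1.0]]
ft_force: [-0.2, 0.1, -1.7]
width: 0.0472
gripper_force: 30.0
```

Request:
arm_command --pt "30 0 0 1 0" --pt "30 0 0 2 0" --pt "30 0 0 3 0" --pt "30 0 0 4 0" --pt "30 0 0 5 0" --pt "30 0 0 6 0" --pt "30 0 0 6 0" --pt "30 0 0 6 0"

```text
clock: 8.3
eef_pos: [0.5915, -0.0497, 0.0426]
orientation: [[-0.994, 0.106, -0.0], [0.106, 0.994, -0.0], [0.0, -0.0, -1.0]]
ft_force: [0.6, 0.0, -0.1]
width: 0.0466
gripper_force: 30.0
```

Request:
arm_command --pt "30 0 0 0.5 0" --pt "30 0 0 1 0" --pt "30 0 0 1.5 0" --pt "30 0 0 1.5 0" --pt "30 0 0 1.5 0" --pt "30 0 0 1.5 0" --pt "30 0 0 1.5 0" --pt "30 0 0 1.5 0"

```text
clock: 9.3
eef_pos: [0.5916, -0.0497, 0.0416]
orientation: [[-0.994, 0.106, 0.0], [0.106, 0.994, -0.0], [-0.0, -0.0, -1.0]]
ft_force: [-2.9, 1.8, 4.4]
width: 0.0471
gripper_force: 30.0
```

Contact with the floor: +4.4 N. I open, wait, then rise straight up.

Request:
arm_command --pt "52 0 0 1 0" --pt "56 0 0 1 0" --pt "64 0 0 0 0" --pt "75 0 0 0 0" --pt "75 0 0 0 0" --pt "75 0 0 0 0" --pt "75 0 0 0 0" --pt "75 0 0 0 0"

```text
clock: 10.3
eef_pos: [0.5915, -0.0497, 0.0411]
orientation: [[-0.994, 0.106, 0.0], [0.106, 0.994, 0.0], [-0.0, 0.0, -1.0]]
ft_force: [-1.0, 0.9, -0.2]
width: 0.0659
gripper_force: 0.0
```

Request:
arm_command --pt "75 0 0 -5 0" --pt "75 0 0 -15 0" --pt "75 0 0 -35 0" --pt "75 0 0 -65 0" --pt "75 0 0 -105 0" --pt "75 0 0 -145 0" --pt "75 0 0 -185 0" --pt "75 0 0 -215 0"

```text
clock: 11.3
eef_pos: [0.5916, -0.0497, 0.2604]
orientation: [[-0.994, 0.106, 0.004], [0.106, 0.994, -0.001], [-0.004, -0.0, -1.0]]
ft_force: [-0.1, -0.8, 0.1]
width: 0.0661
gripper_force: 0.0
```

Request:
arm_command --pt "75 0 0 -20 0" --pt "70 0 -10 -40 0" --pt "50 0 -20 -60 0" --pt "30 0 -30 -65 0" --pt "0 0 -35 -65 0" --pt "0 0 -35 -65 0" --pt "0 0 -35 -65 0" --pt "0 0 -35 -65 0"

```text
clock: 12.3
eef_pos: [0.5877, -0.0842, 0.3206]
orientation: [[-0.994, 0.106, -0.001], [0.106, 0.994, 0.0], [0.001, 0.0, -1.0]]
ft_force: [-0.9, -0.2, 0.1]
width: 0.0046
gripper_force: 0.0
```

Run:
```python
from h import *
r=readout.sense(); print(r['clock'],r['eef_pos'],r['width'],r['orientation'])
w=snap('wrist'); s=snap('scene'); np.save('pics/w4.npy',w,allow_pickle=True); np.save('pics/s4.npy',s,allow_pickle=True)
c=np.hstack([cv2.resize(w['pixels'],(400,300)),cv2.resize(s['pixels'][190:350,200:400],(375,300))]); cv2.imwrite('pics/c4.png',c)
```

```text
12.3 [ 0.58767235 -0.08417689  0.3206079 ] 0.004646467758244609 [[-9.94417263e-01  1.05515695e-01 -8.63230193e-04]
 [ 1.05515482e-01  9.94417619e-01  2.87874242e-04]
 [ 8.88786564e-04  1.95182966e-04 -9.99999586e-01]]
```

View pics/c4.png

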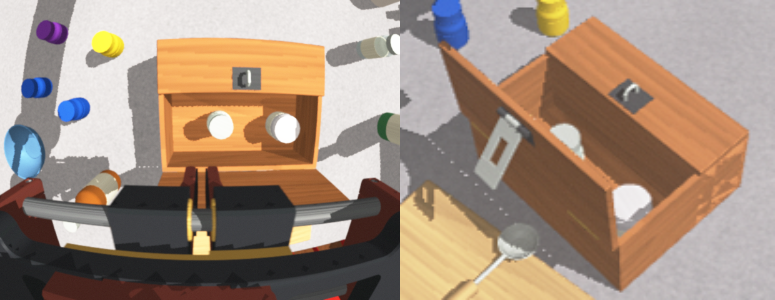

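The jar stands upright on the floor beside the can, at wrist (220,125) and (283,127). The lid is near upright with the hasp hanging behind it at mid-width. Next I go over the lid and behind it, at box y ≈ -75.

Request:
arm_command --pt "0 -20 0 0 0" --pt "0 -50 0 0 0" --pt "0 -80 0 0 0" --pt "0 -110 0 0 0" --pt "0 -129 0 0 0" --pt "0 -129 0 20 0" --pt "0 -129 0 50 0" --pt "0 -129 0 70 0"

```text
clock: 13.4
eef_pos: [0.7159, -0.0979, 0.249]
orientation: [[-0.994, 0.106, -0.002], [0.106, 0.994, 0.0], [0.002, 0.0, -1.0]]
ft_force: [-0.1, -1.1, -0.5]
width: 0.0
gripper_force: 0.0
```

Request:
arm_command --pt "0 0 0 20 0" --pt "0 0 0 35 0" --pt "0 0 0 45 0" --pt "0 0 0 45 0" --pt "0 0 0 45 0" --pt "0 0 0 45 0" --pt "0 0 0 45 0" --pt "0 0 0 45 0"

```text
clock: 14.4
eef_pos: [0.7161, -0.0982, 0.2064]
orientation: [[-0.994, 0.106, 0.0], [0.106, 0.994, -0.0], [-0.0, -0.0, -1.0]]
ft_force: [-0.1, -0.4, 0.1]
width: 0.0003
gripper_force: 0.0
```

Request:
arm_command --pt "0 15 0 -14 0" --pt "0 28 0 -17 0" --pt "0 40 0 -18 0" --pt "0 52 0 -18 0" --pt "0 65 0 -17 0" --pt "0 80 0 -14 0" --pt "0 94 0 -9 0" --pt "0 94 0 -9 0"

```text
clock: 15.4
eef_pos: [0.6221, -0.0882, 0.2156]
orientation: [[-0.994, 0.106, 0.001], [0.106, 0.994, -0.0], [-0.001, -0.0, -1.0]]
ft_force: [0.4, -0.2, -0.6]
width: 0.0002
gripper_force: 0.0
```

Request:
arm_command --pt "0 9 0 4 0" --pt "0 17 0 10 0" --pt "0 25 0 16 0" --pt "0 33 0 24 0" --pt "0 40 0 32 0" --pt "0 46 0 39 0" --pt "0 46 0 39 0" --pt "0 46 0 39 0"

```text
clock: 16.4
eef_pos: [0.5767, -0.0831, 0.1756]
orientation: [[-0.994, 0.106, -0.001], [0.106, 0.994, 0.001], [0.001, 0.0, -1.0]]
ft_force: [0.5, 0.2, -0.6]
width: 0.0005
gripper_force: 0.0
```

Run:
```python
from h import *
r=readout.sense(); print(r['clock'],r['eef_pos'],r['ft_force'])
b=np.array([.5588,-.0085]);a=np.radians(-5.4);x=np.array([np.cos(a),np.sin(a)]);print((r['eef_pos'][:2]-b)@x)
w=snap('wrist'); s=snap('scene')
c=np.hstack([cv2.resize(w['pixels'],(400,300)),cv2.resize(s['pixels'][190:350,200:400],(375,300))]); cv2.imwrite('pics/c5.png',c)
```

```text
16.4 [ 0.57665603 -0.08311902  0.17561366] [ 0.52817352  0.15966853 -0.64456592]
0.024799050532022707
```

View pics/c5.png

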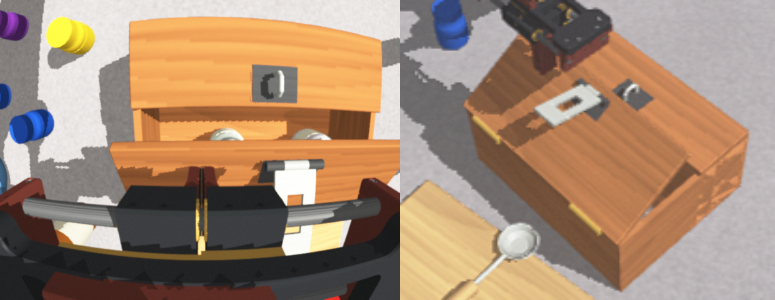

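The lid has followed to about 30° and the hasp is still folded back. I continue down along the arc.

Request:
arm_command --pt "0 6 0 9 0" --pt "0 10 0 18 0" --pt "0 13 0 26 0" --pt "0 16 0 34 0" --pt "0 18 0 42 0" --pt "0 19 0 48 0" --pt "0 19 0 52 0" --pt "0 19 0 55 0"

```text
clock: 17.5
eef_pos: [0.5578, -0.0812, 0.1208]
orientation: [[-0.994, 0.106, -0.0], [0.106, 0.994, 0.0], [0.0, 0.0, -1.0]]
ft_force: [-1.5, 0.3, 2.2]
width: 0.0004
gripper_force: 0.9
```

Request:
arm_command --pt "0 0 0 0.5 0" --pt "0 0 0 1 0" --pt "0 0 0 1.5 0" --pt "0 0 0 2 0" --pt "0 0 0 2 0" --pt "0 0 0 2 0" --pt "0 0 0 2 0" --pt "0 0 0 2 0"

```text
clock: 18.5
eef_pos: [0.558, -0.0812, 0.1203]
orientation: [[-0.994, 0.106, 0.001], [0.106, 0.994, -0.0], [-0.001, 0.0, -1.0]]
ft_force: [-3.9, 0.8, 6.1]
width: 0.0007
gripper_force: 3.1
```

Request:
arm_command --pt "0 0 0 1 0" --pt "0 0 0 2 0" --pt "0 0 0 2 0" --pt "0 0 0 2 0" --pt "0 0 0 2 0" --pt "0 0 0 0 0" --pt "0 0 0 -10 0" --pt "0 0 0 -30 0"

```text
clock: 19.5
eef_pos: [0.5575, -0.0812, 0.1488]
orientation: [[-0.994, 0.106, -0.002], [0.106, 0.994, 0.0], [0.002, 0.0, -1.0]]
ft_force: [0.5, -0.2, -0.0]
width: 0.0001
gripper_force: 0.0
```

Request:
arm_command --pt "0 0 0 -30 0" --pt "0 0 0 -60 0" --pt "0 -20 0 -90 0" --pt "0 -50 0 -100 0" --pt "0 -80 0 -100 0" --pt "0 -90 30 -100 0" --pt "0 -90 60 -100 0" --pt "0 -90 75 -100 0"

```text
clock: 20.5
eef_pos: [0.6558, -0.015, 0.25]
orientation: [[-0.995, 0.105, 0.001], [0.105, 0.995, 0.0], [-0.001, 0.0, -1.0]]
ft_force: [-0.2, -0.2, 0.7]
width: 0.0009
gripper_force: 0.0
```

Run:
```python
from h import *
r=readout.sense(); print(r['clock'],r['eef_pos'],r['ft_force'])
b=np.array([.5588,-.0085]);a=np.radians(-5.4);x=np.array([np.cos(a),np.sin(a)]);y=np.array([-x[1],x[0]]);d=r['eef_pos'][:2]-b;print(d@x,d@y)
w=snap('wrist'); s=snap('scene');np.save('pics/w6.npy',w,allow_pickle=True); np.save('pics/s6.npy',s,allow_pickle=True)
c=np.hstack([cv2.resize(w['pixels'],(400,300)),cv2.resize(s['pixels'][190:350,200:400],(375,300))]); cv2.imwrite('pics/c6.png',c)
```

```text
20.5 [ 0.65575652 -0.01500998  0.24999465] [-0.16178697 -0.15857078  0.67056246]
0.09713886360622895 0.002643324901513407
```

View pics/c6.png

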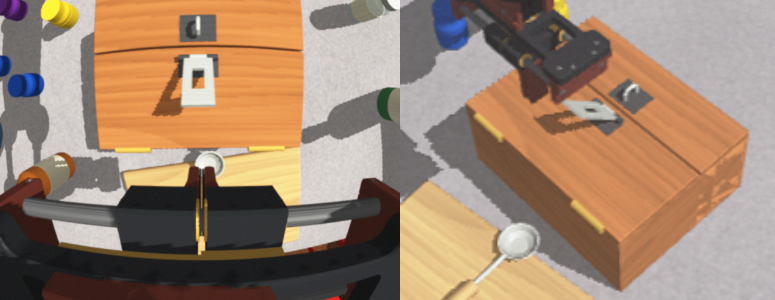

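The lid is shut, flush with the ledge, and the hasp stands folded back, its end at wrist (198,103). Next I go down behind the hasp and sweep it forward.

Request:
arm_command --pt "0 0 -1 15 0" --pt "0 0 -3 35 0" --pt "0 0 -3 60 0" --pt "0 0 -3 80 0" --pt "0 0 -3 92 0" --pt "0 10 -3 92 0" --pt "0 25 -3 92 0" --pt "0 40 -3 92 0"

```text
clock: 21.6
eef_pos: [0.6159, -0.0151, 0.1592]
orientation: [[-0.994, 0.106, 0.005], [0.106, 0.994, -0.0], [-0.005, 0.0, -1.0]]
ft_force: [23.6, -2.5, 16.4]
width: 0.0004
gripper_force: 11.2
```

Request:
arm_command --pt "0 10 0 0 0" --pt "0 20 0 0 0" --pt "0 30 0 -6 0" --pt "0 38 0 -16 0" --pt "0 45 0 -25 0" --pt "0 51 0 -31 0" --pt "0 51 0 -31 0" --pt "0 51 0 -31 0"

```text
clock: 22.6
eef_pos: [0.5645, -0.0096, 0.1878]
orientation: [[-0.994, 0.106, -0.001], [0.106, 0.994, 0.0], [0.001, -0.0, -1.0]]
ft_force: [-0.3, -0.5, -0.5]
width: 0.0002
gripper_force: 0.0
```

Run:
```python
from h import *
r=readout.sense(); print(r['clock'],r['eef_pos'],r['ft_force'])
b=np.array([.5588,-.0085]);a=np.radians(-5.4);x=np.array([np.cos(a),np.sin(a)]);y=np.array([-x[1],x[0]]);d=r['eef_pos'][:2]-b;print(d@x,d@y)
w=snap('wrist'); s=snap('scene')
c=np.hstack([cv2.resize(w['pixels'],(400,300)),cv2.resize(s['pixels'][190:350,200:400],(375,300))]); cv2.imwrite('pics/c7.png',c)
```

```text
22.6 [ 0.56446087 -0.00963471  0.18781826] [-0.30790379 -0.52306455 -0.48791851]
0.005742533385318508 -0.0005969346786955607
```

View pics/c7.png

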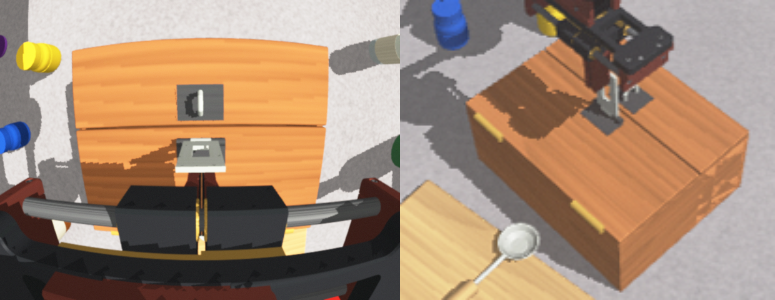

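The hasp is upright at wrist (200,155), the finger is behind it, and the lid is still shut. I continue forward and down in front of the staple.

Request:
arm_command --pt "0 9 0 0 0" --pt "0 18 0 1 0" --pt "0 33 0 7 0" --pt "0 47 0 17 0" --pt "0 58 0 29 0" --pt "0 70 0 36 0" --pt "0 79 0 42 0" --pt "0 79 0 47 0"

```text
clock: 23.7
eef_pos: [0.4854, -0.0012, 0.1412]
orientation: [[-0.994, 0.106, 0.0], [0.106, 0.994, 0.0], [-0.0, 0.0, -1.0]]
ft_force: [-0.1, 0.5, 0.8]
width: 0.0006
gripper_force: 0.4
```

Request:
arm_command --pt "0 0 0 3 0" --pt "0 0 0 6 0" --pt "0 0 0 9 0" --pt "0 0 0 11 0" --pt "0 0 0 13 0" --pt "0 0 0 14 0" --pt "0 0 0 15 0" --pt "0 0 0 15 0"

```text
clock: 24.7
eef_pos: [0.486, -0.0013, 0.1271]
orientation: [[-0.994, 0.106, 0.001], [0.106, 0.994, -0.0], [-0.001, -0.0, -1.0]]
ft_force: [-2.9, 0.3, 6.0]
width: 0.0005
gripper_force: 2.6
```

Request:
arm_command --pt "0 0 0 1 0" --pt "0 0 0 2 0" --pt "0 0 0 3 0" --pt "0 0 0 3 0" --pt "0 0 0 3 0" --pt "0 0 0 0 0" --pt "0 0 0 -10 0" --pt "0 0 0 -35 0"

```text
clock: 25.7
eef_pos: [0.4853, -0.0012, 0.1602]
orientation: [[-0.994, 0.106, -0.003], [0.106, 0.994, 0.0], [0.003, -0.0, -1.0]]
ft_force: [0.4, -0.4, 0.2]
width: 0.0009
gripper_force: 0.0
```

Request:
arm_command --pt "0 0 0 -30 0" --pt "0 0 0 -60 0" --pt "0 0 0 -90 0" --pt "0 0 0 -120 0" --pt "0 0 0 -140 0" --pt "0 0 0 -150 0" --pt "0 0 0 -150 0" --pt "0 0 0 -150 0"

```text
clock: 26.7
eef_pos: [0.4859, -0.0013, 0.3099]
orientation: [[-0.994, 0.106, -0.002], [0.106, 0.994, 0.0], [0.002, -0.0, -1.0]]
ft_force: [-1.4, 0.6, 0.3]
width: 0.0005
gripper_force: 0.0
```

Run:
```python
from h import *
r=readout.sense(); print(r['clock'],r['eef_pos'],r['ft_force'])
w=snap('wrist'); s=snap('scene')
c=np.hstack([cv2.resize(w['pixels'],(400,300)),cv2.resize(s['pixels'][190:350,200:400],(375,300))]); cv2.imwrite('pics/c8.png',c)
```

```text
26.7 [ 0.48586702 -0.00126176  0.30994888] [-1.40325551  0.60244608  0.31816323]
```

View pics/c8.png

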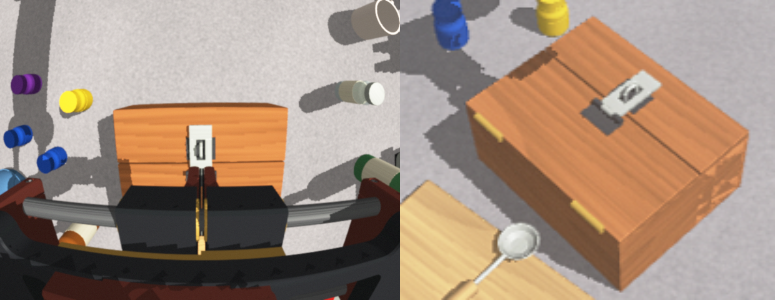

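The lid is shut and the hasp lies flat with the staple through its slot, at scene crop (630,92). The arm is clear, so I hand in.

```bash
python3 -c "
from h import *
print(workorder.job_done())"
```

```text
the job is handed in; nothing more can be done
None
```

The short jar stands upright in the box beside the can, the lid is shut, and the hasp lies down over the staple; I handed the job in at about 27 s of the 69 s allowed, and no verdict came back.

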